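# Lock the swing arm of a practice lamp with its spring clip

## Robot

A 7-joint arm with a two-finger parallel gripper is mounted at the origin on the work surface. World frame = base frame: x ahead of the robot, y to its left, z up, the work surface at z = 0. Lengths are in mm, angles in degrees, forces in N, time in s.
With the tool pointing down it reaches from about 400 to 850 mm from the base axis. Payload 4.4 kg.
Tool frame: the origin (TCP) lies on the centre line of the jaws, within the pads' length; the fingertips stand 11 mm ahead of it and the grasp point (between the pads) lies 8 mm behind it; z points along the fingers, y is the line along which they close (so a half turn about z gives the same grasp; the last joint's range is limited). The gripper opens to 94 mm and grips with 3 to 60 N. Pads are 16 mm wide; open, the fingers measure 119 mm over their backs; the gripper's body (75 mm by 177 mm) begins 78 mm behind the grasp point.
Start: joints at [-3.77, 36.005, 2.206, 86.941, -1.547, 57.084, -1.146], TCP at [650.014, 0.028, 216.478] pointing down, gripper open.
Joint ranges: [-175.42, 175.42], [-21.48, 121.26], [-71.46, 75.88], [10.55, 141.38], [-63.04, 243.04], [13.31, 113.54], [-168.57, 168.57]. Speed limits (degrees/s): [147.25, 147.25, 180, 180, 180, 180, 180].

## Interface

Orientations are given as a 3x3 rotation matrix whose columns are the frame's x, y, z axes.
In Python, from workcell import env gives the robot as it stands. The module is installed in compiled form; this text tells all that it offers.
- The arm moves only by the shell command python3 -m jog 'ROWS'. ROWS is JSON, a list of rows, each a list of 3 entries, a list of its own where there are three numbers: the opening, from 0 (shut) to 1 (fully open), then the shift along the world's x, y, z in units of 40 mm (1.0 is 40 mm), then the turn about the world's z in units of 6 degrees (1.0 is 6 degrees). A call has 1 to 20 rows; each row is the pose to reach, as a shift and turn from the pose commanded when the call began; what a row does not reach only later rows make up. A row lasts 1/10 s, in which the tool goes at most 50 mm and 8.59 degrees, less where a joint would pass 70% of its speed; a pose out of reach is approached as far as the arm can. A call with a gripper value outside its range is refused whole. The fingers move at their own pace and stop on an object; the grip force is fixed at half the most. Time passes only in rows, so rows that repeat a pose let the fingers close. It gives the time, the measured TCP pose, the force, the opening and the grip force at its end, in the units of the state.
- env.state(): the state, without advancing time (a new reading comes with each control period).
- env.snapshot(name): name is "scene" or "side" or "wrist"; returns (picture, depth): 420x560x3 uint8, red, green, blue; 420x560 float32, mm along the optical axis (not along the pixel's ray), 0 where there is no reading.
- env.camera_info(name): a dict with "fx", "fy", "cx", "cy" (pixels), "R" (3x3) and "t" (3): a world point X has camera coordinates R X + t. Camera axes: x right, y down, z forward; pixel columns grow to the right and rows downward; lengths in mm; the calibration is good to about 2 mm. The wrist camera is an equidistant fisheye: a pixel r from the principal point sees the ray r / f radians off the axis. A picture is of the moment at which its call begins: read the wrist's pose just before it. camera_info takes no time and is no camera call; for the wrist camera it gives the pose at the moment of the call.
- env.finish_job(): hands the job in; it is judged then, once.
The state is a dict: "clock": time; "joint_pos": joint angles; "qvel": joint speeds; "tau": joint torques, N m; "position": TCP position; "tcp_rot": TCP orientation; "contact_force": force on the tool from outside, world axes, zero at the start; "ft_torque": the same for the moment, N m; "opening": finger opening in mm; "grip_force": force on a finger pad.
Only numpy, scipy, OpenCV 4.12 (cv2) and the standard library are available. Lean on these libraries where they do the work, as an engineer would, in place of code of your own. Each camera call takes 0.05 s, during which the arm holds its last target. There are 200 camera calls.

## Task

Lock the bench lamp of the surgical practice station so that its arm cannot swing: turn the lamp arm until it points straight along the clip's track, away from the clip, and push the open steel spring clip along its track onto the flats of the lamp's spindle until it snaps fully home. Leave the practice dome, the syringe and the bottle where they are.

Things in the scene. Friction and masses are not known exactly. Their poses are not given: they have to be found in the camera images.
- stand: lamp stand fixed to the table: white bed 215 x 90 mm, 45 mm high, with a railed track on top. Origin: on the vertical spindle axis at table height; x along the track from the clip to the spindle (the way the clip is pushed), z up. The bed runs from x = -170 to +45 mm; the clip's rails from -170 to -35 mm, at y = 22 to 34 mm on either side, tops 60.5 mm above the table
- groove (a point): on the spindle axis at the bottom of the groove, level with the track (45 mm above the table). The steel spindle is 40 mm in diameter; in the groove (45 to 58 mm above the table) it is milled to two flats 22 mm apart, 40 mm long with round ends: the clip fits on only when they lie along the track, within about 0.1 rad. Above: a black hub 44 mm in diameter, to 104 mm
- lamp (a joint): angle of the lamp arm about the vertical spindle axis, rad: 0 when the arm points along the stand's +x, straight away from the clip, with the flats along the track; growing counter-clockwise from above. It starts negative. Stiff: takes about 0.7 N m to turn (9 N at lamp_grip), stays where left; no stop at 0 (range -1.35 to 0.6)
- lamp_grip (a point): middle of the bare part of the lamp arm, 80 mm from the spindle axis, 89 mm above the table. The arm, an aluminium bar 18 mm wide and high, is bare from 25 to 120 mm from the axis; at its end is a white lamp head 54 mm in diameter, centred 152 mm from the axis, 67 to 125 mm above the table. Pinch the arm from above or push it from the side
- clip: open steel spring clip, 99 mm long, 52 wide, 10 thick, about 0.18 kg; the rails hang over its edges. Origin: centre of its pocket, underside; x out of its mouth to the spindle. Two sprung jaws with flared horns (39 mm ahead) spread over the flats at about 10 N of push and snap shut. Home: origin on the spindle axis within 1 mm, stopped hard; it starts 65 to 100 mm short
- clip_tab (a point): centre of the rear face of the clip's push tab, an upright plate 40 mm wide, 6 mm thick at the clip's rear end, rising 40 mm above the track (to 85 mm above the table). The point is 60 mm behind the clip's origin and 25 mm above its underside; push here along the clip's x
- dome: white practice dome, 120 mm in diameter, on a brown board 150 x 130 mm, 66 mm high in all, in the blue tray; to be left alone. Origin: centre of its underside
- syringe: large plastic syringe, 150 mm long, lying in the blue tray; to be left alone. Origin: under the middle of its barrel
- bottle: white bottle, 64 mm in diameter, 130 mm high; to be left alone. Origin: centre of its underside
Things that resemble listed ones, but are neither listed nor needed, are in the scene too. Several things have the shape of the clip; the one meant has the colours described above.

How it is judged (in metres and radians):
At the end, for the whole second after the job is handed in: the clip is home on the flats and at rest (its origin within 3 mm short of the spindle axis along the track, at most 4 mm past it and 4 mm to either side) and the lamp arm lies along the track within 0.12 rad (x of clip in the frame of stand between -0.003 and 0.004 m and y of clip in the frame of stand between -0.004 and 0.004 m and value of joint lamp between -0.12 and 0.12 rad and linear speed of clip below 0.02 m/s); the robot touches nothing.
It fails at once if the practice dome is moved by more than 30 mm (distance of dome from where it was at the start of the episode above 0.03 m).
It fails at once if the syringe is moved by more than 30 mm (distance of syringe from where it was at the start of the episode above 0.03 m).
It fails at once if the bottle is moved by more than 30 mm (distance of bottle from where it was at the start of the episode above 0.03 m).
It also fails if it takes over 51 s, if anything falls off the work surface, if the arm or the gripper's body presses on something with over 40 N, if the wrist force passes 120 N, or if a joint passes its speed limit or range.

## Working session

There is one attempt and no reset: what is moved stays moved. The work goes in short steps, Python scripts to look and compute and a shell command to move; the robot and the scene stay as the last step left them, time stands still between calls to the robot, and variables do not carry over. Pictures are saved under pics/ and viewed, at most 10 in all, crops included, and the job is handed in when it is done.

```bash
mkdir -p pics; cat > h.py <<'E'
from workcell import env
import numpy as np, cv2
def snap(n,f=None):
    p,d=env.snapshot(n)
    if f: cv2.imwrite('pics/'+f,p[:,:,::-1])
    return p,d
def world(c,u,v,d):
    x=np.array([(u-c['cx'])/c['fx']*d,(v-c['cy'])/c['fy']*d,d])
    return np.array(c['R']).T@(x-np.array(c['t']))
def cloud(c,d):
    v,u=np.mgrid[:d.shape[0],:d.shape[1]]
    X=np.stack([(u-c['cx'])/c['fx']*d,(v-c['cy'])/c['fy']*d,d],-1)
    return (X-np.array(c['t']))@np.array(c['R'])
E
python3 - <<'E'
from h import *
for n in('scene','side'):
    p,d=snap(n,n+'0.png'); c=env.camera_info(n); np.savez(n+'0.npz',p=p,d=d)
    print(n,c)
E
```

```text
scene {'fx': 438.4162480587258, 'fy': 438.4162480587258, 'cx': 290.45948233029515, 'cy': 211.61745158813946, 'R': array([[-0.04209392,  0.99910311,  0.00459208],
       [ 0.55477778,  0.02719572, -0.83155397],
       [-0.83093304, -0.03245579, -0.55542497]]), 't': array([ -42.53759686, -271.70969006, 1640.74775848])}
side {'fx': 436.67221757669455, 'fy': 436.67221757669455, 'cx': 275.06495571792976, 'cy': 209.25123910030723, 'R': array([[-0.81207819, -0.58341082, -0.01268219],
       [-0.30637537,  0.44475411, -0.84162219],
       [ 0.49665194, -0.67957751, -0.53991782]]), 't': array([522.94870581, 213.83001194, 994.1266255 ])}
```

View pics/scene0.png

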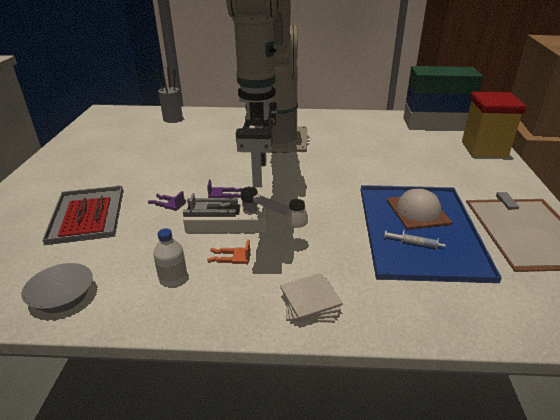

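View pics/side0.png

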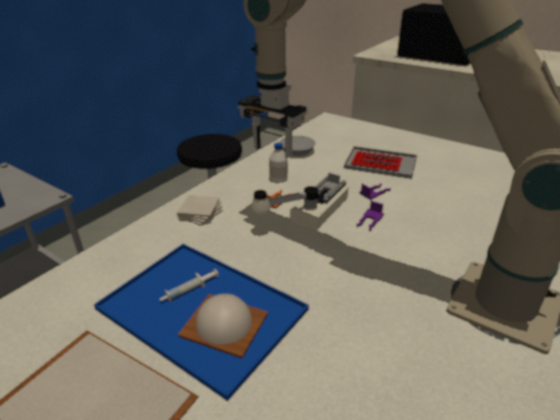

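The scene view shows the white stand at (220,212) with a grey clip in its rails (212,208), hub at (249,195) and lamp head at (297,212). Clip-shaped things: purple at (168,201), purple at (228,190), orange at (232,254) and the grey steel one on the stand at (212,208). Only the steel one fits the colour and is in the track. I'll confirm that in a crop.

```bash
python3 - <<'E'
from h import *
z=np.load('scene0.npz');p,d=z['p'],z['d']; c=env.camera_info('scene')
cv2.imwrite('pics/crop.png',cv2.resize(p[165:275,140:320],None,fx=4.4,fy=4.4,interpolation=cv2.INTER_CUBIC)[:,:,::-1])
W=cloud(c,d)
for u,v in [(168,201),(228,190),(232,254),(297,205),(297,215),(249,190),(170,240),(186,205),(255,222),(212,200),(186,222)]: print(u,v,W[v,u].round(0), p[v,u])
# bed top points z 40..50 / rails 58..63
m=(W[...,0]>450)&(W[...,0]<800)&(W[...,1]>-250)&(W[...,1]<150)&(d>0)
for lo,hi in((40,49),(57,64),(70,88),(95,108)):
    q=W[m&(W[...,2]>lo)&(W[...,2]<hi)]; print(lo,hi,len(q),q.min(0).round(),q.max(0).round(),q.mean(0).round())
E
```

```text
168 201 [ 451. -295.    2.] [113  97 101]
228 190 [ 387. -129.    5.] [48 32 47]
232 254 [1512.  103.  686.] [171 163 143]
297 205 [643.  85. 124.] [31 34 28]
297 215 [653.  85. 102.] [117 108  93]
249 190 [546. -42. 103.] [29 29 22]
170 240 [ 775. -184.  111.] [76 71 65]
186 205 [ 466. -239.   -1.] [183 170 148]
255 222 [592. -24.  35.] [90 83 71]
212 200 [ 534. -144.   62.] [58 57 53]
186 222 [ 601. -201.   35.] [89 81 72]
40 49 890 [ 456. -248.   40.] [800.   4.  49.] [586. -92.  45.]
57 64 472 [ 517. -224.   57.] [800. -23.  64.] [ 585. -141.   60.]
70 88 523 [ 537. -225.   70.] [800. 109.  88.] [679. -73.  81.]
95 108 599 [ 528. -217.   95.] [795. 106. 108.] [642. -40. 101.]
```

View pics/crop.png

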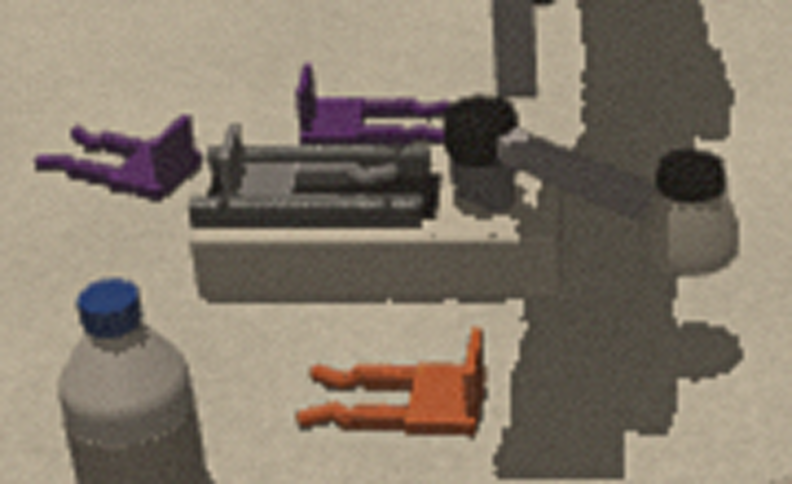

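The crop confirms the grey steel clip sits in the stand's track, tab at the left end (crop 233,160), with the spindle hub at (480,130). The lamp arm points right and toward the camera to the head at (690,215). The purple and orange clips lie loose on the table.

```bash
cat > meas.py <<'E'
from h import *
def meas(p,d,c):
    W=cloud(c,d);v,u=np.mgrid[:420,:560]
    g=p.max(-1).astype(int);box=(W[...,1]>-215)&(W[...,1]<150)&(W[...,0]>480)&(W[...,0]<720)&(d>0)
    def circ(m,r):
        q=W[m][:,:2];(cx,cy),rr=cv2.minEnclosingCircle(q.astype(np.float32));return np.array([cx,cy]).round(1),round(rr,1),len(q),np.median(W[m][:,2]).round(1)
    Z=W[...,2]
    hub=circ(box&(Z>99)&(Z<109)&(g<60)&(W[...,1]<0)&(abs(W[...,0]-535)<40),22)
    head=circ(box&(Z>119)&(Z<130)&(g<80)&(W[...,1]>0),27)
    print('hub',hub);print('head',head)
    r=box&(Z>57)&(Z<64)&(W[...,1]<-60)&(W[...,0]<640)
    q=W[r]; 
    for s in (q[q[:,0]>q[:,0].mean()],q[q[:,0]<q[:,0].mean()]):
        l=cv2.fitLine(s[:,:2].astype(np.float32),cv2.DIST_HUBER,0,.01,.01).ravel();print('rail',len(s),np.degrees(np.arctan2(l[1],l[0])).round(1),s.min(0).round(),s.max(0).round(),s.mean(0).round())
    t=W[box&(Z>66)&(Z<90)&(W[...,1]<-100)]; print('tab',len(t),t.min(0).round(),t.max(0).round(),t.mean(0).round())
    b=W[box&(Z>5)&(Z<40)&(abs(W[...,0]-600)<40)&(W[...,1]<20)]
    l=cv2.fitLine(b[:,:2].astype(np.float32),cv2.DIST_HUBER,0,.01,.01).ravel();print('bedface',len(b),np.degrees(np.arctan2(l[1],l[0])).round(1),l[2:],b.min(0).round(),b.max(0).round())
    for k,(lo,hi) in dict(bed=(41,48)).items():
        m=W[box&(Z>lo)&(Z<hi)&(g>80)&(W[...,1]<10)];print(k,m.min(0).round(),m.max(0).round())
if __name__=='__main__':
    z=np.load('scene0.npz');meas(z['p'],z['d'],env.camera_info('scene'))
E
python3 meas.py
```

```text
hub (array([550.3, -42.8]), 21.0, 118, np.float64(104.0))
head (array([632.5,  84.3]), 20.1, 124, np.float64(124.0))
rail 223 -87.4 [ 562. -211.   57.] [594. -76.  64.] [ 582. -145.   60.]
rail 168 -85.8 [ 517. -214.   57.] [557. -62.  63.] [ 529. -142.   60.]
tab 55 [ 537. -194.   66.] [ 577. -187.   87.] [ 560. -190.   78.]
bedface 903 -86.9 [ 595.5545   -102.509674] [ 586. -210.    5.] [605.   4.  40.]
bed [ 505. -212.   41.] [711.   3.  48.]
```

```bash
python3 - <<'E'
from h import *
s=env.state();print(s['tcp_rot'].round(3) if hasattr(s['tcp_rot'],'round') else s['tcp_rot'],s['position'],s['clock'],s['opening'])
S=np.array([548.5,-43]);a=np.radians(56.7)
g=S+80*np.array([np.cos(a),np.sin(a)]);print(g,(g-s['position'][:2])/40)
E
```

```text
[[-0.     1.    -0.002]
 [ 1.     0.    -0.   ]
 [-0.    -0.002 -1.   ]] [6.49412333e+02 3.95353707e-02 2.15638010e+02] 0.1 94.19609784363168
[592.42182544  23.86458891] [-1.4247627   0.59562634]
```

```bash
python3 -m jog '[[1,[-0.7,0.3,0],-1.4],[1,[-1.42,0.6,0],-2.8],[1,[-1.42,0.6,0],-4.2],[1,[-1.42,0.6,0],-5.55],[1,[-1.42,0.6,-0.6],-5.55],[1,[-1.42,0.6,-0.6],-5.55],[1,[-1.42,0.6,-0.6],-5.55]]'; python3 - <<'E'
from h import *
snap('wrist','w1.png'); s=env.state();print(s['position'])
E
```

```text
clock: 0.8
position: [592.7, 24.1, 192.1]
tcp_rot: [[0.549, 0.836, -0.002], [0.836, -0.549, -0.0], [-0.001, -0.001, -1.0]]
contact_force: [-0.4, -0.3, 1.0]
opening: 93.7
grip_force: 0.0
[593.33508416  24.00465369 192.72373229]
```

View pics/w1.png

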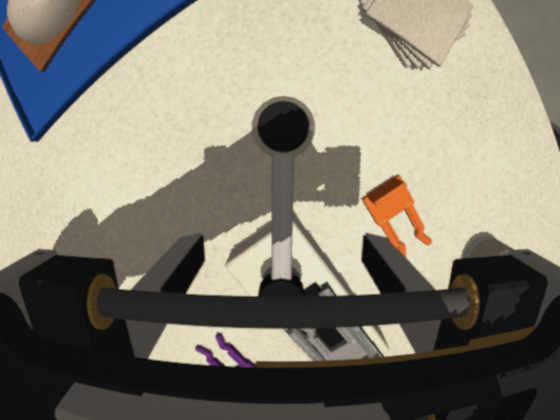

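The wrist view shows the lamp arm centred between the fingers: arm at column 283, finger edges at 204 and 363. It is parallel to them, so I'll descend and pinch.

```bash
python3 -m jog '[[1,[0,0,-0.9],0],[1,[0,0,-1.8],0],[1,[0,0,-2.7],0],[1,[0,0,-2.7],0],[0,[0,0,-2.7],0],[0,[0,0,-2.7],0],[0,[0,0,-2.7],0],[0,[0,0,-2.7],0],[0,[0,0,-2.7],0],[0,[0,0,-2.7],0],[0,[0,0,-2.7],0],[0,[0,0,-2.7],0]]'
python3 - <<'E'
import numpy as np
S=np.array([548.5,-43])
for r0 in (80,):
  g=lambda t:S+r0*np.array([np.cos(t),np.sin(t)])
  for k in range(1,8):
    t=np.radians(56.7+36.4*k/7); print(k,((g(t)-g(np.radians(56.7)))/40).round(2), round(36.4*k/7/6,2))
E
```

```text
clock: 2.05
position: [593.2, 24.0, 84.5]
tcp_rot: [[0.549, 0.836, 0.0], [0.836, -0.549, -0.0], [0.0, 0.0, -1.0]]
contact_force: [0.4, 0.5, -0.6]
opening: 33.2
grip_force: 0.0
1 [-0.16  0.09] 0.87
2 [-0.32  0.17] 1.73
3 [-0.49  0.23] 2.6
4 [-0.67  0.28] 3.47
5 [-0.84  0.31] 4.33
6 [-1.02  0.33] 5.2
7 [-1.21  0.33] 6.07
```

Close fully, then swing slowly along the arc.

```bash
python3 -m jog '[[0,[0,0,0],0],[0,[0,0,0],0],[0,[0,0,0],0],[0,[0,0,0],0],[0,[-0.08,0.05,0],0.43],[0,[-0.16,0.09,0],0.87],[0,[-0.24,0.13,0],1.3],[0,[-0.32,0.17,0],1.73],[0,[-0.4,0.2,0],2.17],[0,[-0.49,0.23,0],2.6],[0,[-0.49,0.23,0],2.6]]'
```

```text
clock: 3.15
position: [573.4, 34.1, 84.3]
tcp_rot: [[0.301, 0.953, 0.0], [0.953, -0.301, 0.001], [0.001, -0.0, -1.0]]
contact_force: [3.0, 3.2, -7.5]
opening: 18.0
grip_force: 29.9
```

```bash
python3 -m jog '[[0,[-0.09,0.03,0],0.43],[0,[-0.18,0.05,0],0.87],[0,[-0.26,0.07,0],1.3],[0,[-0.35,0.08,0],1.73],[0,[-0.44,0.09,0],2.17],[0,[-0.53,0.1,0],2.6],[0,[-0.62,0.1,0],3.03],[0,[-0.72,0.1,0],3.47],[0,[-0.72,0.1,0],3.47],[0,[-0.72,0.1,0],3.47]]'
python3 - <<'E'
from h import *
p,d=snap('scene');np.savez('s1.npz',p=p,d=d)
from meas import meas
meas(p,d,env.camera_info('scene'))
E
```

```text
clock: 4.15
position: [544.4, 38.5, 84.3]
tcp_rot: [[-0.056, 0.998, -0.001], [0.998, 0.056, 0.001], [0.001, -0.001, -1.0]]
contact_force: [1.6, 6.0, -7.2]
opening: 17.8
grip_force: 29.9
hub (array([552.2, -42.3]), 20.9, 120, np.float64(103.6))
head (array([555.4,  78.5]), 48.5, 131, np.float64(124.3))
rail 225 -87.9 [ 560. -210.   57.] [593. -76.  64.] [ 582. -146.   60.]
rail 162 -86.5 [ 516. -214.   57.] [557. -62.  64.] [ 528. -143.   60.]
tab 55 [ 534. -195.   67.] [ 579. -187.   88.] [ 560. -190.   78.]
bedface 909 -86.9 [ 595.5936   -102.696396] [ 585. -210.    5.] [605.   4.  40.]
bed [ 504. -213.   41.] [700.   4.  48.]
```

```bash
python3 -m jog '[[1,[0,0,0],0],[1,[0,0,0],0],[1,[0,0,0],0],[1,[0,0,0],0],[1,[0,0,0],0],[1,[0,0,0],0],[1,[0,0,0.8],0],[1,[0,0,1.6],0],[0,[0,0,1.6],0],[0,[0.1,-1,1.6],0],[0,[0.2,-2,1.6],0],[0,[0.25,-3,1.6],0],[0,[0.3,-4,1.6],0],[0,[0.34,-5,1.6],0],[0,[0.34,-6,1.6],0],[0,[0.34,-6.75,1.6],0],[0,[0.34,-6.75,1.6],0],[0,[0.34,-6.75,1.6],0]]'
python3 - <<'E'
from h import *
p,d=snap('scene');np.savez('s1.npz',p=p,d=d)
from meas import meas
meas(p,d,env.camera_info('scene'))
snap('wrist','w2.png');print(env.state()['position'])
E
```

```text
clock: 6.0
position: [557.7, -232.9, 147.7]
tcp_rot: [[-0.053, 0.999, -0.001], [0.999, 0.053, 0.001], [0.001, -0.001, -1.0]]
contact_force: [0.1, 0.4, -0.2]
opening: 5.5
grip_force: 0.0
hub (array([550.7, -40.6]), 23.1, 130, np.float64(103.8))
head (array([545.2, 109.4]), 18.1, 95, np.float64(124.4))
rail 218 -87.7 [ 562. -210.   57.] [593. -76.  64.] [ 582. -144.   60.]
rail 173 -87.2 [ 516. -214.   57.] [558. -62.  63.] [ 528. -141.   60.]
tab 55 [ 536. -194.   66.] [ 579. -187.   88.] [ 561. -190.   78.]
bedface 897 -86.9 [ 595.49945 -101.39235] [ 585. -210.    5.] [604.   4.  40.]
bed [ 504. -211.   41.] [712.   4.  48.]
[ 558.42692777 -230.80578041  147.98139766]
```

View pics/w2.png

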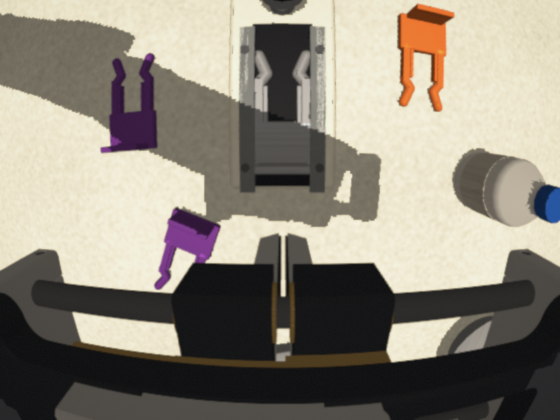

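The wrist view shows the closed fingers (column 283) in line with the track, which spans columns 240–326. The clip's jaws are open towards the hub. Lower and push.

```bash
python3 -m jog '[[0,[0,0,-0.9],0],[0,[0,0,-1.84],0],[0,[0,0,-1.84],0],[0,[0,0.25,-1.84],0],[0,[-0.02,0.5,-1.84],0],[0,[-0.04,0.75,-1.84],0],[0,[-0.05,1,-1.84],0],[0,[-0.07,1.25,-1.84],0],[0,[-0.08,1.5,-1.84],0],[0,[-0.09,1.75,-1.84],0],[0,[-0.11,2,-1.84],0],[0,[-0.11,2,-1.84],0]]'
```

```text
clock: 7.3
position: [554.0, -150.4, 74.8]
tcp_rot: [[-0.057, 0.998, -0.0], [0.998, 0.057, 0.001], [0.001, -0.0, -1.0]]
contact_force: [-1.0, -0.1, 0.4]
opening: 0.2
grip_force: 0.0
```

```bash
python3 -m jog '[[0,[-0.01,0.2,0],0],[0,[-0.02,0.4,0],0],[0,[-0.03,0.55,0],0],[0,[-0.04,0.7,0],0],[0,[-0.04,0.7,0],0]]'; python3 - <<'E'
from h import *
p,d=snap('scene');np.savez('s1.npz',p=p,d=d)
from meas import meas
meas(p,d,env.camera_info('scene'))
E
```

```text
clock: 7.8
position: [552.3, -123.5, 74.9]
tcp_rot: [[-0.055, 0.998, -0.0], [0.998, 0.055, 0.001], [0.001, -0.0, -1.0]]
contact_force: [0.1, -0.1, 0.1]
opening: 0.7
grip_force: 0.0
hub (array([551.6, -67.9]), 47.3, 130, np.float64(103.9))
head (array([544.4, 109. ]), 18.2, 93, np.float64(124.3))
rail 214 -87.1 [ 565. -210.   57.] [593. -72.  64.] [ 582. -143.   60.]
rail 146 -87.9 [ 516. -214.   57.] [558. -62.  64.] [ 530. -148.   60.]
tab 93 [ 532. -133.   66.] [ 573. -107.   89.] [ 560. -116.   80.]
bedface 899 -86.9 [ 595.6736  -102.49943] [ 585. -210.    5.] [607.   4.  40.]
bed [ 503. -212.   41.] [712.   5.  48.]
```

```bash
python3 -m jog '[[0,[0,0.05,0],0],[0,[0,0.1,0],0],[0,[-0.01,0.15,0],0],[0,[-0.01,0.2,0],0],[0,[-0.01,0.2,0],0]]'; python3 -m jog '[[0,[0,0.05,0],0],[0,[0,0.1,0],0],[0,[0,0.1,0],0]]'
```

```text
clock: 8.35
position: [551.9, -116.0, 74.8]
tcp_rot: [[-0.055, 0.998, -0.0], [0.998, 0.055, 0.001], [0.001, -0.0, -1.0]]
contact_force: [0.1, -0.4, 0.1]
opening: 0.3
grip_force: 0.0
clock: 8.65
position: [552.0, -112.3, 74.9]
tcp_rot: [[-0.055, 0.998, -0.0], [0.998, 0.055, 0.0], [0.0, -0.0, -1.0]]
contact_force: [-0.5, -0.1, 0.8]
opening: 0.5
grip_force: 0.0
```

```bash
python3 -m jog '[[0,[0,0.05,0],0],[0,[0,0.1,0],0],[0,[0,0.1,0],0]]'; python3 - <<'E'
from h import *
p,d=snap('scene','s2full.png');W=cloud(env.camera_info('scene'),d)
cv2.imwrite('pics/s2.png',cv2.resize(p[165:255,180:320],None,fx=5,fy=5,interpolation=cv2.INTER_CUBIC)[:,:,::-1])
E
```

```text
clock: 8.95
position: [552.4, -110.2, 75.1]
tcp_rot: [[-0.054, 0.999, 0.001], [0.999, 0.054, -0.002], [-0.002, 0.001, -1.0]]
contact_force: [0.4, -4.4, -0.7]
opening: 0.2
grip_force: 2.0
```

View pics/s2.png

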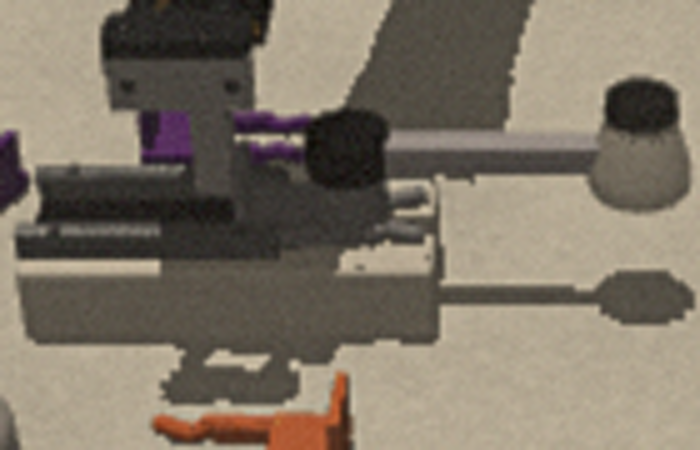

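The crop shows the clip's horns out past the spindle (crop 410,195 and 400,230), the arm along the track, and the fingers at the tab. Next I'll push further to confirm the hard stop.

```bash
python3 -m jog '[[0,[0,0.05,0],0],[0,[0,0.1,0],0],[0,[0,0.1,0],0]]';python3 -m jog '[[0,[0,0.05,0],0],[0,[0,0.1,0],0],[0,[0,0.1,0],0]]'
```

```text
clock: 9.3
position: [552.5, -109.8, 75.4]
tcp_rot: [[-0.051, 0.999, 0.002], [0.999, 0.052, -0.006], [-0.006, 0.002, -1.0]]
contact_force: [0.3, -11.1, 0.9]
opening: 0.8
grip_force: 5.6
clock: 9.6
position: [552.6, -109.6, 75.8]
tcp_rot: [[-0.049, 0.999, 0.003], [0.999, 0.049, -0.01], [-0.01, 0.002, -1.0]]
contact_force: [0.2, -18.0, 3.3]
opening: 0.4
grip_force: 8.8
```

```bash
python3 -m jog '[[0,[0,0.1,0],0],[0,[0,0.15,0],0],[0,[0,0.15,0],0]]';python3 -m jog '[[0,[0,-0.4,0],0],[0,[0,-0.9,0],0],[0,[0,-1.2,0.3],0],[0,[0,-1.6,1],0],[0,[0,-1.9,2],0],[0,[0,-1.9,2.5],0],[0,[0,-1.9,2.5],0],[0,[0,-1.9,2.5],0]]'; python3 - <<'E'
from h import *
from meas import meas
p,d=snap('scene');meas(p,d,env.camera_info('scene'))
snap('wrist','w3.png')
E
```

```text
clock: 9.9
position: [552.8, -109.1, 76.4]
tcp_rot: [[-0.046, 0.999, 0.004], [0.999, 0.046, -0.016], [-0.016, 0.003, -1.0]]
contact_force: [-0.2, -27.6, 5.1]
opening: 0.6
grip_force: 13.7
clock: 10.7
position: [551.8, -169.6, 174.7]
tcp_rot: [[-0.055, 0.998, -0.0], [0.998, 0.055, 0.001], [0.001, -0.0, -1.0]]
contact_force: [-0.4, -0.7, 0.4]
opening: 0.4
grip_force: 0.0
hub (array([550.3, -43.2]), 22.2, 132, np.float64(103.8))
head (array([544.5, 110.6]), 19.3, 97, np.float64(124.1))
rail 216 -86.5 [ 559. -209.   57.] [594. -76.  64.] [ 582. -142.   60.]
rail 172 -88.6 [ 516. -214.   57.] [556. -62.  63.] [ 528. -146.   60.]
tab 5 [ 539. -102.   70.] [ 569. -100.   85.] [ 557. -101.   80.]
bedface 908 -86.8 [ 595.5831   -101.531876] [ 584. -209.    5.] [606.   4.  40.]
bed [ 504. -212.   41.] [711.   4.  48.]
```

View pics/w3.png

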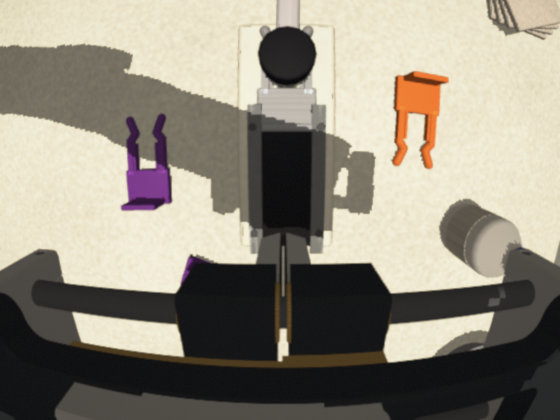

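The wrist view shows the clip under the hub at (287,55), with its horns showing beyond the hub and the arm straight along the track. The tab's rear face is at y ≈ -102 mm, where home puts it at about -103 mm, and it held against 27 N. I'm handing the job in.

```bash
python3 -c "
from workcell import env
print(env.finish_job())"
```

```text
the job is handed in; nothing more can be done
None
```

I turned the lamp arm in line with the track (about 0 rad by the tool's angle) and pushed the steel clip onto the flats to a hard stop that held 27 N, so it looks fully home. The robot is clear and didn't go near the dome, syringe or bottle. The job is handed in at about 11 s, but no verdict came back.

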